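# Seat and latch a centrifuge rotor

### The job

The centrifuge rotor has been put on its spindle but is not on its drive: push it round gently by its edge or cups until the notch in its rim comes to the pointer on the bowl and the whole rotor drops down flat onto the drive. Then swing the steel latch over the rotor's edge as far as it goes. Use light forces throughout (under 15 N on rotor and latch), do not lift the rotor off, and leave the things standing around the centrifuge alone.

Things in the scene. Friction and masses are not known exactly. Their poses are not given: they have to be found in the camera images.
- centrifuge: White bench centrifuge, lid off, 300 (x) by 320 (y) mm, fixed. Origin: on the spindle axis, at the table; x points to the pointer, z up. Its deck is 95 mm above the table; on it a grey round bowl wall (radius 112 to 118 mm, top at 112 mm) around the rotor, and two black hinge blocks at x = -132, y = +-50, 12 mm high. Steel spindle, diameter 14 mm, top 150 mm above the table.
- pointer (a point): The mark: the inner end of a black ridge (22 by 8 mm) outside the bowl wall, level with the wall's top; 119 mm from the spindle axis along the centrifuge's x, 112 mm above the table.
- rotor: Loose round aluminium rotor, diameter 196 mm, disc 10 mm thick, about 0.8 kg; 16 mm bore on the spindle (1 mm play). Origin: on its axis at the disc's underside; x points through the notch, z up. At the start it stands on three 6 mm feet, disc underside 111 mm and top 121 mm above the table; dropped home: 105 and 115 mm. It turns both ways by a light push, under 5 N, at the cups.
- notch (a point): The notch in the rotor's rim, about 19 mm wide and 14 mm deep: point in its middle, 91 mm from the rotor's axis, at the height of the disc's top. At the start it is 25 to 180 degrees away from the pointer, to either side.
- latch (a joint): Angle of the steel swing latch about its upright pivot, rad: 0 to 0.3 parked outside the bowl, up to 1.57 (end stop) with the arm pointing at the spindle over the rotor's rim; grows counter-clockwise from above. 1 to 2 N at the post move it; it stays where left. Arm 12 mm wide, 6 mm thick, 44 mm long, underside 118 mm above the table: it strikes a rotor that has not dropped.
- latch_pivot (a point): The latch's pivot axis, 126 mm from the spindle, at 120 degrees counter-clockwise from the pointer, on the top of the arm (124 mm above the table).
- latch_post (a point): Black upright finger post of the latch, diameter 12 mm, 30 mm from the pivot along the arm; the point lies on its axis, 140 mm above the table; its top is 151 mm above the table. x points from the pivot to the post.
- hub_top (a point): Centre of the rotor's hub top (hub radius 19 mm, 20 mm above the disc). The feet fit three hidden pockets of the drive in one position only: there the rotor drops 6 mm and stops turning (2 degrees of play). That position lies anywhere within 10 degrees either side of notch at pointer; it cannot be seen or measured, only felt as a sudden stop while pushing slowly.
- cup (a point): One of six alike black upright rotor cups, solid to the touch, diameter 26 mm, 35 mm high above the disc's top, on a circle of radius 68 mm at 30, 90, 150, 210, 270 and 330 degrees from the rotor's x axis. The point is on the axis of the one at 30 degrees, 20 mm above the disc's top.
- rack: White tube rack, 90 by 150 by 45 mm, loose, a bystander; origin under its centre.
- tube: Capped sample tube standing in the rack, diameter 17 mm, 91 mm high, a bystander; origin under its centre.
- wipes_jar: White jar, diameter 70 mm, 120 mm high, a bystander; origin under its centre.
- glove_box: Carton, 240 by 120 by 70 mm, a bystander; origin under its centre.

How it is judged:
On the way, in this order (a step that is already met when the one before it is completed fails the run):
1. the rotor has dropped flat onto its drive with the notch at the pointer (z of rotor in the frame of centrifuge below 0.107 m and angle between rotor's own z axis and vertical below 0.03 rad and horizontal distance between notch and pointer below 0.04 m), for 0.2 s.
2. the latch is swung over the rotor's edge to its stop (value of joint latch above 1.45 rad), for 0.2 s.
At the end, for the whole second after the job is handed in: The rotor lies flat on its drive (within 2 mm of its seated height, tilt under 0.03 rad), its notch within 40 mm of the pointer's inner end (28 mm when exactly facing it), the latch turned past 1.45 of 1.57 rad, all at rest (all of step 1 and value of joint latch above 1.45 rad and angular speed of rotor below 0.1 rad/s and velocity of joint latch below 0.1 rad/s); the robot touches nothing.
It fails at once if the robot pushes on the rotor with 15 N or more (contact force between any of the fingers, the arm and rotor above 15 N).
It fails at once if the robot pushes on the latch with 15 N or more (contact force between the fingers and latch above 15 N).
It fails at once if the rotor is lifted off (z of rotor in the frame of centrifuge above 0.125 m).
It fails at once if a thing standing around is disturbed (distance of any of rack, tube, wipes_jar, glove_box from where it was at the start of the episode above 0.03 m).
It also fails if it takes over 72 s, if anything falls off the work surface, if the arm or the gripper's body presses on something with over 40 N, if the wrist force passes 120 N, or if a joint passes its speed limit or range.

### The arm

A 7-joint arm with a two-finger parallel gripper is mounted at the origin on the work surface. World frame = base frame: x ahead of the robot, y to its left, z up, the work surface at z = 0. Lengths are in m, angles in rad, forces in N, time in s.
With the tool pointing down it reaches from about 0.35 to 0.775 m from the base axis. Payload 3.1 kg.
Tool frame: the origin (TCP) lies at the very end of the fingers, on their centre line; the grasp point (between the pads) lies 19 mm behind it; z points along the fingers, y is the line along which they close (so a half turn about z gives the same grasp; the last joint's range is limited). The gripper opens to 85 mm and grips with 20 to 120 N. Pads are 22 mm wide; open, the fingers measure 114 mm over their backs; the gripper's body (76 mm by 85 mm) begins 54 mm behind the grasp point. The pads swing forward as they close: fully open they stand 13 mm farther back than shut.
Start: joints at [-1.281, 0.311, 0.014, 1.512, -0.004, 1.319, -0.027], TCP at [0.179, 0.52, 0.196] pointing down, gripper open.
Joint ranges: [-2.7, 2.7], [-0.3, 1.91], [-1.27, 1.3], [0.12, 2.57], [-1.44, 4.58], [0.2, 2.03], [-3.05, 3.05]. Speed limits (rad/s): [2.79, 2.79, 3.14, 3.14, 3.14, 3.14, 3.14].

### API

Orientations are given as [roll, pitch, yaw] about the fixed x, y, z axes, in that order (R = Rz(yaw) Ry(pitch) Rx(roll)).
In Python, from rig import * gives the robot as it stands.
- The arm moves only by the tool step_arm, never from a script. Its arguments are lists of equal length, an entry for each row: "travel": the shift along the tool's x, y, z normalised to -1 to 1, where 1 is 10 cm, a list of three; "dr": the turn, a rotation vector about the tool's x, y, z normalised to -1 to 1, where 1 is 90 degrees, a list of three; "jaw": the opening, from -1 (shut) to 1 (fully open). A call has 1 to 5 rows; each row is the pose to reach, as a shift and turn from the pose commanded when the call began, along the tool's axes at that moment; what a row does not reach only later rows make up. A row lasts 1/10 s, in which the tool goes at most 50 mm and 8.59 degrees, less where a joint would pass 70% of its speed; a pose out of reach is approached as far as the arm can. A call with a number of a shift or a turn outside -1 to 1 is refused whole. A call with a gripper value outside its range is refused whole. The fingers move at their own pace and stop on an object; "squeeze" is the grip in N (left out, the last holds). Time passes only in rows, so rows that repeat a pose let the fingers close. It gives the time, the measured TCP pose, the force, the opening and the grip force at its end, in the units of the state.
- sense(): the state, without advancing time (a new reading comes with each control period).
- snapshot(name): name is "scene" or "top" or "wrist"; returns (picture, depth): 420x560x3 uint8, red, green, blue; 420x560 float32, m along the optical axis (not along the pixel's ray), 0 where there is no reading.
- camera_model(name): a dict with "fx", "fy", "cx", "cy" (pixels), "R" (3x3) and "t" (3): a world point X has camera coordinates R X + t; the wrist camera has in their place "hand_eye" (4x4, takes a point from camera to tool coordinates, whose origin is the TCP and whose axes are the flange's). Camera axes: x right, y down, z forward; pixel columns grow to the right and rows downward; lengths in m; the calibration is good to about 2 mm. A picture is of the moment at which its call begins: read the wrist's pose just before it. camera_model takes no time and is no camera call.
- close_job(): hands the job in; it is judged then, once.
The state is a dict: "t": time; "joints": joint angles; "qd": joint speeds; "joint_torque": joint torques, N m; "tool_pos": TCP position; "tcp_rot": TCP orientation; "force": force on the tool from outside, world axes, zero at the start; "ft_torque": the same for the moment, N m; "opening": finger opening in m; "grip_force": force on a finger pad.
Only numpy, scipy, OpenCV 4.12 (cv2) and the standard library are available. Lean on these libraries where they do the work, as an engineer would, in place of code of your own. Each camera call takes 0.05 s, during which the arm holds its last target. There are 200 camera calls.

## Working session

There is one attempt and no reset: what is moved stays moved. The work goes in short steps, Python scripts to look and compute and a tool call to move; the robot and the scene stay as the last step left them, time stands still between calls to the robot, and variables do not carry over. Pictures are saved under pics/ and viewed, at most 10 in all, crops included, and the job is handed in when it is done.

Besides the shell and the picture viewer there is one more tool, called after "Emit:" as name(argument=value, ...) on one line, values as JSON. step_arm: Moves the arm, as the interface text tells. Its arguments: {"type":"object","properties":{"travel":{"type":"array"},"dr":{"type":"array"},"jaw":{"type":"array"},"squeeze":{"type":"number"}},"required":["travel","dr","jaw"]}

```bash
mkdir -p pics; ls; python3 - <<'E'
from rig import *
import cv2,numpy as np
s=sense();print(s)
for n in ("scene","top"):
    p,d=snapshot(n);np.savez(f"pics/{n}0.npz",p=p,d=d);cv2.imwrite(f"pics/{n}0.png",p[:,:,::-1]);print(n,camera_model(n))
print(camera_model("wrist"))
E
```

```text
pics
{'t': 0.0, 'joints': array([-1.28068479,  0.31172811,  0.01398587,  1.51308907, -0.00439222,
        1.31916799, -0.02722747]), 'qd': array([ 9.72580310e-04,  9.61904755e-05,  9.94146558e-04, -2.84183242e-04,
        2.01307652e-04,  3.73307715e-04,  1.24409554e-03]), 'joint_torque': array([ 4.18420732e-04, -3.79920745e+01,  1.46107650e-01, -2.30587649e+01,
        1.23129014e-02,  1.38745303e-02, -3.54833986e-06]), 'tool_pos': array([0.17889168, 0.51922937, 0.19460688]), 'tcp_rot': array([-3.13923298e+00,  1.02369555e-04,  2.80983818e+00]), 'force': array([-0.19681435, -0.66741012, -0.15863055]), 'ft_torque': array([-0.01452945,  0.05799529,  0.03621753]), 'grip_force': 0.0, 'opening': 0.08560357016052526}
scene {'fx': 491.831228570341, 'fy': 491.831228570341, 'cx': 290.2350926208385, 'cy': 208.8466744007857, 'R': array([[-0.08981383,  0.99591074,  0.00976053],
       [ 0.85996182,  0.08248965, -0.50364782],
       [-0.50239341, -0.03684086, -0.86385393]]), 't': array([ 0.05535044, -0.40662341,  1.58529595])}
top {'fx': 380.3467827628684, 'fy': 380.3467827628684, 'cx': 271.43251356451424, 'cy': 209.29381525983032, 'R': array([[ 0.0098812 , -0.99991542,  0.00845714],
       [-0.9914129 , -0.01089935, -0.13031374],
       [ 0.13039489, -0.00709686, -0.99143674]]), 't': array([0.00655189, 0.5506384 , 0.96461055])}
{'fx': 372.3670168716879, 'fy': 372.3670168716879, 'cx': 279.35504613925497, 'cy': 211.36845057970112, 'hand_eye': array([[ 8.02094896e-08, -9.48804514e-01, -3.15863885e-01,
         8.06968518e-02],
       [ 9.99999969e-01,  7.86168292e-05, -2.35898425e-04,
        -5.34328391e-04],
       [ 2.48653708e-04, -3.15863875e-01,  9.48804485e-01,
        -1.77845217e-01],
       [ 0.00000000e+00,  0.00000000e+00,  0.00000000e+00,
         1.00000000e+00]])}
```

View pics/top0.png

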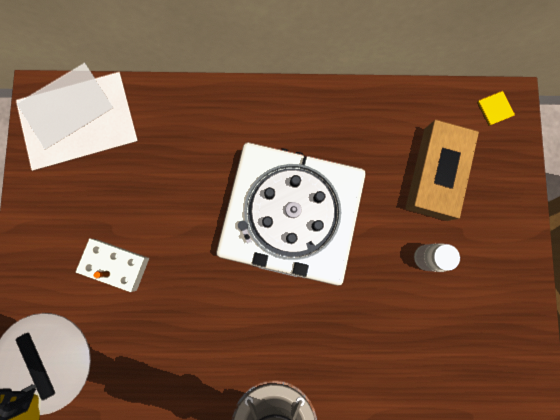

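View pics/scene0.png

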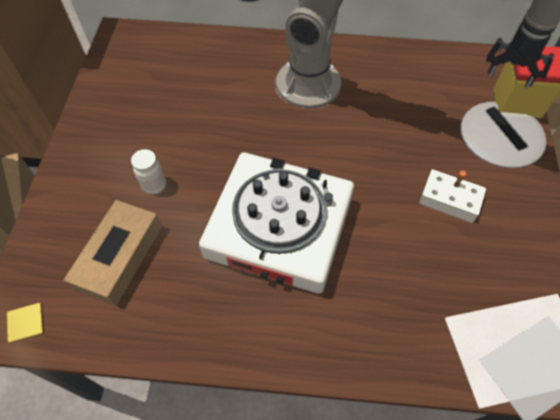

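The top view shows the centrifuge with its spindle near (293,210), the pointer ridge at about (305,160), the latch at about (243,232) and a likely notch at about (310,246). Next I'll measure these on a magnified crop.

```bash
cat > h.py <<'E'
from rig import *
import cv2,numpy as np
def ray(n,uv,z):
    c=camera_model(n);R=np.array(c["R"]);t=np.array(c["t"])
    C=-R.T@t;d=R.T@np.array([(uv[0]-c["cx"])/c["fx"],(uv[1]-c["cy"])/c["fy"],1])
    return C+d*(z-C[2])/d[2]
def proj(n,X):
    c=camera_model(n);p=np.array(c["R"])@X+c["t"];return np.array([c["fx"]*p[0]/p[2]+c["cx"],c["fy"]*p[1]/p[2]+c["cy"]])
E
python3 - <<'E'
from h import *
p=np.load("pics/top0.npz")["p"]
c=p[135:295,205:375,::-1];cv2.imwrite("pics/topc.png",cv2.resize(c,None,fx=3.7,fy=3.7,interpolation=cv2.INTER_CUBIC))
p=np.load("pics/scene0.npz")["p"]
c=p[145:295,195:365,::-1];cv2.imwrite("pics/scenec.png",cv2.resize(c,None,fx=3.7,fy=3.7,interpolation=cv2.INTER_CUBIC))
print(ray("top",(293.5,209.5),.15),ray("top",(305,165),.112))
E
```

```text
[ 0.53562793 -0.03829588  0.15      ] [ 0.65174896 -0.06894193  0.112     ]
```

View pics/topc.png

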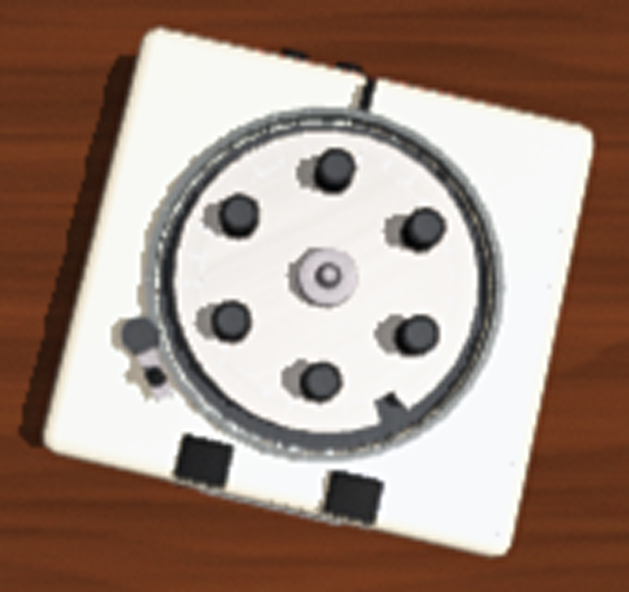

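View pics/scenec.png

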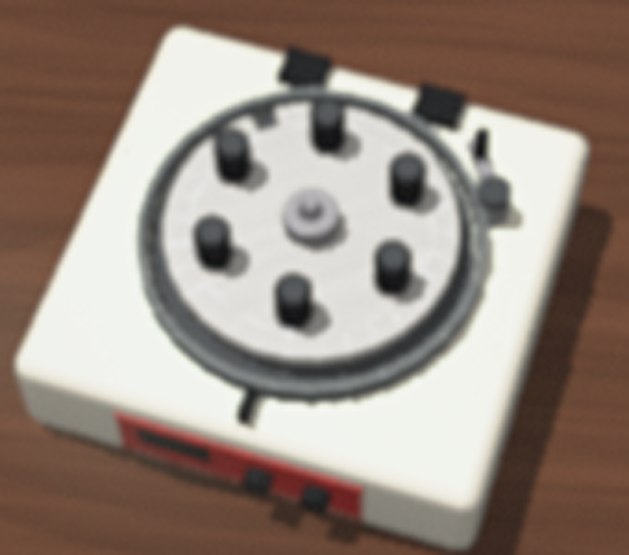

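The crop shows the spindle top at (329,275), the pointer's inner end at (365,110), the notch at (390,402), and the latch's grey drum at (138,335) with a black pin at (154,377).

```bash
python3 - <<'E'
from h import *
f=lambda u,v:((u+.5)/3.7-.5+205,(v+.5)/3.7-.5+135)
g=lambda u,v:((u+.5)/3.7-.5+195,(v+.5)/3.7-.5+145)
S=ray("top",f(329,273),.15);S2=ray("scene",g(312,208),.15);print("spindle",S,S2)
cups=[ray("top",f(*c),.156) for c in [(336,162),(239,208),(230,313),(318,374),(420,327),(425,221)]]
print("cups",np.array(cups)[:,:2].round(3),"mean",np.mean(cups,0))
P=ray("top",f(365,110),.112);print("ptr",P,ray("scene",g(252,390),.112))
N=ray("top",f(390,402),.116);print("notch",N, ray("scene",g(263,118),.116))
C=np.mean([S,np.mean(cups,0)],0)[:2]
pa=np.arctan2(*(P[:2]-C)[::-1]);na=np.arctan2(*(N[:2]-C)[::-1])
print(np.degrees([pa,na,na-pa]),np.linalg.norm(P[:2]-C),np.linalg.norm(N[:2]-C))
for c in cups:
  d=c[:2]-C;print(np.linalg.norm(d),np.degrees(np.arctan2(d[1],d[0])-pa)%360)
pv=C+.126*np.array([np.cos(pa+2.0944),np.sin(pa+2.0944)]);print("pivot",pv,[(np.array(proj("top",[*pv,.124]))-[205,135])*3.7,(proj("scene",np.array([*pv,.124]))-[195,145])*3.7])
for q in [(138,335),(154,377)]:
  for z in (.124,.151): print(q,z,ray("top",f(*q),z))
for q in [(494,190),(482,135)]:
  for z in (.124,.151): print(q,z,ray("scene",g(*q),z))
# deck hinge
for q in [(203,462),(353,498)]: print(ray("top",f(*q),.107))
E
```

```text
spindle [ 0.53817019 -0.03841602  0.15      ] [ 0.54169263 -0.03547247  0.15      ]
cups [[ 0.608 -0.042]
 [ 0.578  0.019]
 [ 0.512  0.024]
 [ 0.474 -0.031]
 [ 0.504 -0.095]
 [ 0.571 -0.098]] mean [ 0.54116215 -0.03740962  0.156     ]
ptr [ 0.65330462 -0.06470347  0.112     ] [ 0.6574616  -0.06252093  0.112     ]
notch [ 0.45901374 -0.08031276  0.116     ] [ 0.45200905 -0.07906876  0.116     ]
[ -13.26545347 -152.26856011 -139.00310664] 0.11675374251371835 0.09111843936455047
0.06867623590086351 9.615255220580035
0.06837335365120702 69.17459769183398
0.06764323222009082 127.82759705164737
0.06584851618749611 187.54286257223268
0.06710592873732266 251.21958285136895
0.06809090443190736 310.6885757408313
pivot [0.50338539 0.08275078] [array([136.89410267, 328.45588069]), array([491.97191223, 192.52254262])]
(138, 335) 0.124 [0.50002727 0.08284087 0.124     ]
(138, 335) 0.151 [0.49763915 0.08094614 0.151     ]
(154, 377) 0.124 [0.47311179 0.07204282 0.124     ]
(154, 377) 0.151 [0.47152752 0.07047057 0.151     ]
(494, 190) 0.124 [0.50028535 0.08304822 0.124     ]
(494, 190) 0.151 [0.51717925 0.08184826 0.151     ]
(482, 135) 0.124 [0.45682121 0.07259835 0.124     ]
(482, 135) 0.151 [0.47484337 0.07166965 0.151     ]
[0.41935046 0.04024476 0.107     ]
[ 0.39721394 -0.05712398  0.107     ]
```

Emit:
step_arm(travel=[[-0.2,-0.17,0],[-0.4,-0.34,0],[-0.6,-0.51,0],[-0.8,-0.68,0],[-1,-0.85,0]], dr=[[0,0,0.09],[0,0,0.18],[0,0,0.27],[0,0,0.36],[0,0,0.45]], jaw=[-1,-1,-1,-1,-1], squeeze=20)

```text
t: 0.6
tool_pos: [0.2463, 0.4057, 0.1952]
tcp_rot: [-3.141, 0.001, 2.097]
force: [-0.4, 0.2, -0.5]
opening: 0.0122
grip_force: 0.0
```

```bash
cat >> h.py <<'E'
from scipy.spatial.transform import Rotation as Ro
C0=np.array([.5395,-.0372]);PA=-13.0
def rem(tgt,yaw):
    s=sense();R=Ro.from_euler('xyz',s["tcp_rot"])
    T=Ro.from_euler('xyz',[np.pi,0,np.radians(yaw)])
    print("t",round(s["t"],2),"pos",s["tool_pos"].round(4),"rpy",np.degrees(s["tcp_rot"]).round(2),"F",s["force"].round(2),"open",s["opening"].round(4))
    print("travel",(R.inv().apply(np.array(tgt)-s["tool_pos"])/.1).round(3),"dr",((R.inv()*T).as_rotvec()/(np.pi/2)).round(3),"j",s["joints"].round(2))
def at(th,r,z):return [C0[0]+r*np.cos(np.radians(th)),C0[1]+r*np.sin(np.radians(th)),z]
E
python3 -c "
from h import *
rem(at(-94,.068,.195),-4)
for n in ['rack']: print(ray('top',(113,265),.045),ray('top',(100,275),.1),ray('top',(443,258),.12))"
```

```text
Traceback (most recent call last):
  File "h.py", line 14, in rem
    print("t",round(s["t"],2),"pos",s["tool_pos"].round(4),"rpy",np.degrees(s["tcp_rot"]).round(2),"F",s["force"].round(2),"open",s["opening"].round(4))
                                                                                                                                  ^^^^^^^^^^^^^^^^^^
AttributeError: 'float' object has no attribute 'round'
```

```bash
sed -i 's/s\["opening"\].round(4)/round(float(s["opening"]),4)/' h.py
python3 -c "
from h import *
rem(at(-94,.068,.195),-4)
print(ray('top',(113,265),.045),ray('top',(100,275),.1),ray('top',(443,258),.12))
a=sense()['tool_pos'];b=np.array(at(-94,.068,.195));y=120.3
# five legs, 31 deg each for 4
for k in range(5):
  R=Ro.from_euler('xyz',[np.pi,0,np.radians(y)])
  print((R.inv().apply((b-a)/5)/.1).round(3)); y-= 24.8"
```

```text
t 0.6 pos [0.2463 0.4057 0.1952] rpy [-1.7995e+02  3.0000e-02  1.2016e+02] F [-0.44  0.19 -0.55] open 0.0122
travel [-5.865 -0.072  0.006] dr [0.00e+00 1.00e-03 1.38e+00] j [-1.21  0.16  0.17  1.71 -0.03  1.28 -0.51]
[0.40171845 0.41475255 0.045     ] [0.37873172 0.42217339 0.1       ] [ 0.42720279 -0.39609293  0.12      ]
[-1.173 -0.017  0.   ]
[-1.072  0.476  0.   ]
[-0.773  0.882  0.   ]
[-0.332  1.125  0.   ]
[0.171 1.161 0.   ]
```

```bash
python3 -c "
from h import *
a=sense()['tool_pos'];b=np.array(at(-94,.068,.195));y=120.3
for k in range(6):
  R=Ro.from_euler('xyz',[np.pi,0,np.radians(y)])
  print((R.inv().apply((b-a)/6)/.1).round(3)); y-= 20.7
print('dr',20.7/90)"
```

```text
[-0.978 -0.014  0.   ]
[-0.919  0.332  0.   ]
[-0.743  0.636  0.   ]
[-0.47   0.857  0.   ]
[-0.137  0.968  0.   ]
[0.214 0.954 0.   ]
dr 0.22999999999999998
```

Emit:
step_arm(travel=[[-0.33,0,0],[-0.66,-0.01,0],[-0.98,-0.014,0]], dr=[[0,0,0.077],[0,0,0.153],[0,0,0.23]], jaw=[-1,-1,-1])

```text
t: 0.9
tool_pos: [0.2948, 0.3203, 0.1953]
tcp_rot: [-3.141, 0.001, 1.737]
force: [0.6, 1.0, 0.9]
opening: -0.0002
grip_force: 0.0
```

Emit:
step_arm(travel=[[-0.31,0.11,0],[-0.61,0.22,0],[-0.92,0.33,0]], dr=[[0,0,0.077],[0,0,0.153],[0,0,0.23]], jaw=[-1,-1,-1])

```text
t: 1.2
tool_pos: [0.3428, 0.2355, 0.1954]
tcp_rot: [-3.141, 0.0, 1.376]
force: [-0.4, 0.3, 0.4]
opening: -0.0
grip_force: 0.0
```

Emit:
step_arm(travel=[[-0.25,0.21,0],[-0.5,0.42,0],[-0.74,0.64,0]], dr=[[0,0,0.077],[0,0,0.153],[0,0,0.23]], jaw=[-1,-1,-1])

```text
t: 1.5
tool_pos: [0.3915, 0.1507, 0.1954]
tcp_rot: [-3.141, 0.0, 1.014]
force: [1.1, 0.4, 0.6]
opening: 0.0001
grip_force: 0.0
```

Emit:
step_arm(travel=[[-0.16,0.29,0],[-0.31,0.57,0],[-0.47,0.86,0]], dr=[[0,0,0.077],[0,0,0.153],[0,0,0.23]], jaw=[-1,-1,-1])

```text
t: 1.8
tool_pos: [0.4402, 0.066, 0.1954]
tcp_rot: [-3.141, 0.0, 0.653]
force: [1.4, 0.1, -0.2]
opening: 0.0002
grip_force: 0.0
```

Emit:
step_arm(travel=[[-0.05,0.32,0],[-0.09,0.65,0],[-0.14,0.97,0]], dr=[[0,0,0.077],[0,0,0.153],[0,0,0.23]], jaw=[-1,-1,-1])

```text
t: 2.1
tool_pos: [0.4886, -0.0193, 0.1954]
tcp_rot: [-3.141, 0.0, 0.292]
force: [0.9, 0.1, 0.1]
opening: 0.0007
grip_force: 0.0
```

Emit:
step_arm(travel=[[0.07,0.32,0],[0.14,0.64,0],[0.21,0.95,0],[0.21,0.95,0],[0.21,0.95,0]], dr=[[0,0,0.077],[0,0,0.153],[0,0,0.23],[0,0,0.23],[0,0,0.23]], jaw=[-1,-1,-1,-1,-1])

```text
t: 2.6
tool_pos: [0.5357, -0.1034, 0.195]
tcp_rot: [3.141, 0.002, -0.065]
force: [-0.4, 0.6, -0.1]
opening: -0.0004
grip_force: 0.0
```

```bash
python3 -c "
from h import *
rem(at(-94,.068,.137),-4)
p,d=snapshot('wrist');cv2.imwrite('pics/w1.png',p[:,:,::-1]);np.savez('pics/w1.npz',p=p,d=d)"
```

```text
t 2.6 pos [ 0.5357 -0.1034  0.195 ] rpy [ 1.7999e+02  1.0000e-01 -3.7500e+00] F [-0.38  0.56 -0.12] open -0.0004
travel [-0.007  0.017  0.58 ] dr [0.    0.001 0.003] j [-0.45  0.38  0.83  1.55 -0.28  1.34 -1.22]
```

View pics/w1.png

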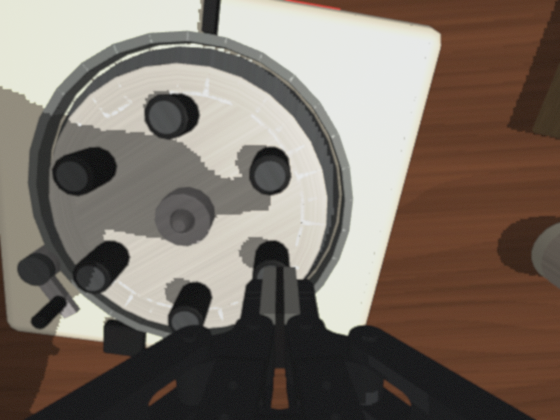

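The wrist view shows the spindle top at (182,220), cup tops at (270,172), (170,115), (70,172) and (93,274), and the fingertips at (280,270), visually over the nearest cup because of parallax. I'll cross-check these by ray casting.

```bash
cat >> h.py <<'E'
def wray(uv,z,s=None):
    s=s or sense();c=camera_model("wrist");H=np.array(c["hand_eye"]);R=Ro.from_euler('xyz',s["tcp_rot"]).as_matrix()
    o=s["tool_pos"]+R@H[:3,3];d=R@H[:3,:3]@np.array([(uv[0]-c["cx"])/c["fx"],(uv[1]-c["cy"])/c["fy"],1])
    return o+d*(z-o[2])/d[2]
E
python3 -c "
from h import *
print('spindle',wray((181,220),.15))
for q in [(270,172),(170,116),(72,172),(93,274),(186,320)]:
  w=wray(q,.156);d=w[:2]-C0;print(w.round(4),np.linalg.norm(d).round(4),np.degrees(np.arctan2(d[1],d[0])).round(1))
print('ptr',wray((207,36),.112)); print('pivot',wray((37,264),.13),'post',wray((38,321),.151))
"
```

```text
spindle [ 0.54104666 -0.0403546   0.15      ]
[ 0.5698 -0.0993  0.156 ] 0.0691 -64.0
[ 0.6056 -0.0452  0.156 ] 0.0665 -6.9
[0.5772 0.0179 0.156 ] 0.0668 55.6
[0.5096 0.0205 0.156 ] 0.065 117.4
[ 0.4711 -0.0349  0.156 ] 0.0685 178.1
ptr [ 0.65085431 -0.06371903  0.112     ]
pivot [0.50722662 0.07450514 0.13      ] post [0.47336961 0.06988764 0.151     ]
```

Emit:
step_arm(travel=[[0,0.01,0.2],[0,0.01,0.4],[0,0.01,0.58],[0,0.01,0.58]], dr=[[0,0,0],[0,0,0],[0,0,0],[0,0,0]], jaw=[-1,-1,-1,-1])

```text
t: 3.05
tool_pos: [0.5337, -0.1008, 0.1352]
tcp_rot: [-3.139, 0.006, -0.061]
force: [-0.8, 0.4, 0.2]
opening: -0.0002
grip_force: 0.0
```

```bash
sed -i 's/C0=.*;PA/C0=np.array([.5397,-.0380]);PA/' h.py; python3 -c "
from h import *
rem(at(-94,.068,.137),-4)
s=sense();p=s['tool_pos'][:2]-C0;print(np.linalg.norm(p),np.degrees(np.arctan2(p[1],p[0])))
# arc rows: tool x tangential, rotate phi CCW about centre; tool y axis = outward (yaw-90=theta)
for phi in (2,5,10,15,18):
  f=np.radians(phi);print(phi,.68*np.sin(f),.68*(np.cos(f)-1),-phi/90)"
```

```text
t 3.05 pos [ 0.5337 -0.1008  0.1352] rpy [-179.85    0.35   -3.51] F [-0.77  0.41  0.18] open -0.0002
travel [ 0.016  0.049 -0.018] dr [-0.002  0.004  0.005] j [-0.43  0.42  0.81  1.64 -0.32  1.22 -1.19]
0.06312864007579405 -95.47714112307324
2 0.023731657757700662 -0.00041423762701488177 -0.022222222222222223
5 0.05926590506840756 -0.0025876052976130295 -0.05555555555555555
10 0.11808076081351264 -0.010330727951698548 -0.1111111111111111
15 0.1759969506697141 -0.02317043812343355 -0.16666666666666666
18 0.21013155617496423 -0.0332815689192956 -0.2
```

Emit:
step_arm(travel=[[0.02,0.04,0],[0.04,0.04,0],[0.06,0.04,0],[0.08,0.04,0],[0.1,0.035,0]], dr=[[0,0,-0.02],[0,0,-0.04],[0,0,-0.06],[0,0,-0.08],[0,0,-0.1]], jaw=[-1,-1,-1,-1,-1])

```text
t: 3.55
tool_pos: [0.5463, -0.1079, 0.138]
tcp_rot: [-3.141, -0.001, 0.095]
force: [-0.7, -0.2, -0.9]
opening: 0.0003
grip_force: 0.0
```

```bash
cat >> h.py <<'E'
def st():
    s=sense();p=s['tool_pos'][:2]-C0;th=np.degrees(np.arctan2(p[1],p[0]))
    f=s["force"];u=np.radians(th)
    print("t",round(s["t"],2),"r",np.linalg.norm(p).round(4),"th",th.round(2),"yaw-90-th",((np.degrees(s['tcp_rot'][2])-90-th+180)%360-180).round(2),"z",s['tool_pos'][2].round(4),"Ft",(-f[0]*np.sin(u)+f[1]*np.cos(u)).round(2),"Fr",(f[0]*np.cos(u)+f[1]*np.sin(u)).round(2),"Fz",f[2].round(2))
E
python3 -c "
from h import *
st()"
```

```text
t 3.55 r 0.0702 th -84.61 yaw-90-th 0.07 z 0.138 Ft -0.74 Fr 0.16 Fz -0.9
```

Emit:
step_arm(travel=[[0.02,-0.001,0],[0.047,-0.004,0],[0.08,-0.01,0],[0.115,-0.018,0],[0.15,-0.027,0]], dr=[[0,0,-0.02],[0,0,-0.045],[0,0,-0.076],[0,0,-0.109],[0,0,-0.142]], jaw=[-1,-1,-1,-1,-1])

```text
t: 4.05
tool_pos: [0.5608, -0.1039, 0.1377]
tcp_rot: [-3.142, 0.0, 0.319]
force: [-0.1, 0.2, 0.2]
opening: 0.0003
grip_force: 0.0
```

```bash
python3 -c "
from h import *
st()"
```

```text
t 4.05 r 0.0693 th -72.24 yaw-90-th 0.5 z 0.1377 Ft -0.06 Fr -0.28 Fz 0.23
```

Emit:
step_arm(travel=[[0.036,-0.003,0],[0.071,-0.007,0],[0.106,-0.013,0],[0.141,-0.02,0],[0.176,-0.03,0]], dr=[[0,0,-0.033],[0,0,-0.067],[0,0,-0.1],[0,0,-0.133],[0,0,-0.167]], jaw=[-1,-1,-1,-1,-1])

```text
t: 4.55
tool_pos: [0.5766, -0.0957, 0.1376]
tcp_rot: [-3.142, 0.0, 0.581]
force: [0.6, -0.1, -0.2]
opening: -0.0002
grip_force: 0.0
```

```bash
python3 -c "
from h import *
st()
p,d=snapshot('top');c=p[135:295,205:375,::-1];cv2.imwrite('pics/t2.png',cv2.resize(c,None,fx=3.7,fy=3.7,interpolation=cv2.INTER_CUBIC))"
```

```text
t 4.55 r 0.0685 th -57.39 yaw-90-th 0.68 z 0.1376 Ft 0.48 Fr 0.4 Fz -0.25
```

View pics/t2.png

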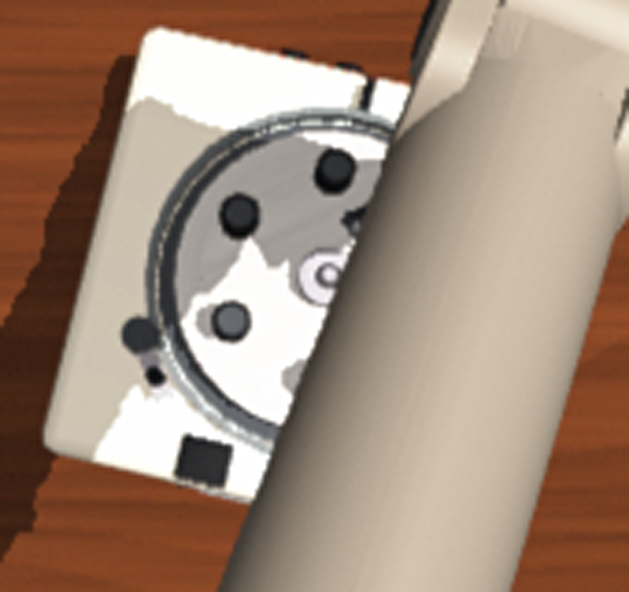

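The three visible cups, at (336,165), (239,213) and (230,318), have not moved. A dark bit shows at (355,220). I'll check where the fingers really are.

```bash
python3 -c "
from h import *
f=lambda u,v:((u+.5)/3.7-.5+205,(v+.5)/3.7-.5+135)
for n in('top','scene'): 
  s=sense();print(n,proj(n,s['tool_pos']), (proj(n,s['tool_pos'])-[205,135])*3.7)
for z in (.12,.14,.2): print(ray('top',f(355,220),z))
print(s['joints'])
p,d=snapshot('wrist');cv2.imwrite('pics/a.png',np.hstack([p[150:420,:,::-1][:, :400], snapshot('scene')[0][145:280,190:390,::-1].repeat(2,0).repeat(2,1)]))"
```

```text
top [317.0477003  193.11547551] [414.5764911 215.0272594]
scene [252.81479671 214.08745434] [176.91474782 292.62358107]
[ 0.57740186 -0.05734089  0.12      ]
[ 0.57393649 -0.05565068  0.14      ]
[ 0.56354036 -0.05058007  0.2       ]
[-0.31077574  0.47069036  0.64350538  1.52340094 -0.2919045   1.24464756
 -0.61326599]
```

View pics/a.png

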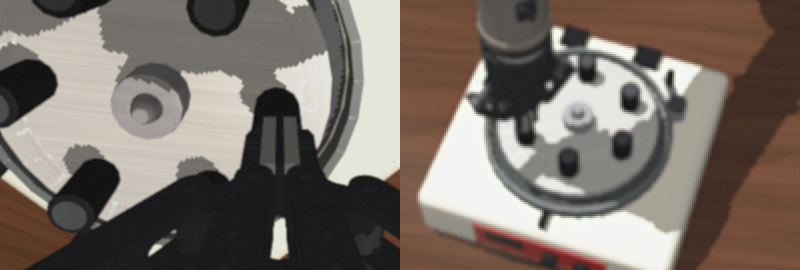

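```bash
python3 -c "
from h import *
st()
print('spindle',wray((147,263),.15))
for q in [(217,162),(10,250),(70,362),(208,330)]:
  w=wray(q,.156);d=w[:2]-C0;print(q,w.round(4),np.linalg.norm(d).round(4),np.degrees(np.arctan2(d[1],d[0])).round(1))
p,d=snapshot('wrist');cv2.imwrite('pics/b.png',np.vstack([p[:,:,::-1]]))
s=sense();c=camera_model('wrist');H=np.array(c['hand_eye']);R=Ro.from_euler('xyz',s['tcp_rot']).as_matrix()
v,u=np.nonzero((d>0));z=d[v,u];X=np.stack([(u-c['cx'])/c['fx']*z,(v-c['cy'])/c['fy']*z,z])
W=(R@(H[:3,:3]@X+H[:3,3:]) ).T+s['tool_pos']
D=W[:,:2]-C0;r=np.hypot(*D.T);th=np.degrees(np.arctan2(D[:,1],D[:,0]))
m=(r>.05)&(r<.085)&(W[:,2]>.145)&(W[:,2]<.165)
h,e=np.histogram(th[m],bins=72,range=(-180,180));print([(int(e[i]),int(h[i])) for i in range(72) if h[i]>5])
m=(r>.078)&(r<.096)&(W[:,2]<.116);h,e=np.histogram(th[m],bins=72,range=(-180,180));print('low',[(int(e[i]),int(h[i])) for i in range(72) if h[i]>5])
"
```

```text
t 4.7 r 0.0683 th -57.39 yaw-90-th 0.5 z 0.1376 Ft -0.56 Fr -0.15 Fz 0.28
spindle [ 0.54080177 -0.04214633  0.15      ]
(217, 162) [ 0.6045 -0.046   0.156 ] 0.0653 -7.1
(10, 250) [0.5156 0.0142 0.156 ] 0.0575 114.8
(70, 362) [ 0.4713 -0.0347  0.156 ] 0.0685 177.2
(208, 330) [ 0.5278 -0.0852  0.156 ] 0.0487 -104.2
[(-180, 558), (-175, 306), (-65, 159), (-60, 506), (-20, 59), (-15, 586), (-10, 800), (-5, 798), (0, 546), (5, 22), (45, 913), (50, 888), (55, 801), (60, 613), (65, 182), (105, 232), (110, 348), (115, 313), (120, 273), (125, 145), (165, 194), (170, 541), (175, 584)]
low [(-15, 15), (-10, 24), (-5, 26), (0, 37), (5, 27), (10, 30), (15, 26)]
```

View pics/b.png

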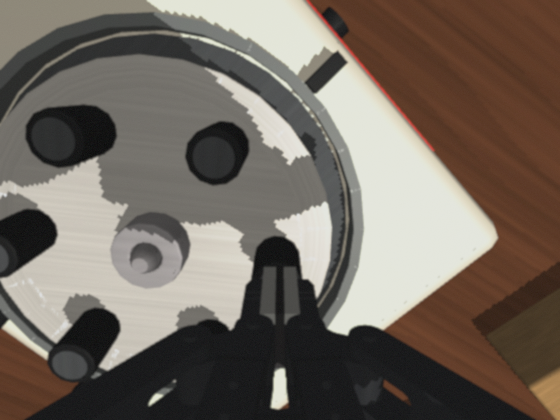

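```bash
python3 -c "
from h import *
for q in [(310,146),(277,243),(278,262)]:
 for z in (.116,.156):
  w=wray(q,z);d=w[:2]-C0;print(q,z,w.round(4),np.linalg.norm(d).round(4),np.degrees(np.arctan2(d[1],d[0])).round(1))
p,d=snapshot('wrist');print(d[235:300:5,270:291:5].round(3))
p,d=snapshot('scene');print(p[205:222:2,242:262:2].sum(2)//3); print(d[200:222:2,244:262:2].round(3))
"
```

```text
(310, 146) 0.116 [ 0.6288 -0.0821  0.116 ] 0.0994 -26.3
(310, 146) 0.156 [ 0.632  -0.0761  0.156 ] 0.0998 -22.4
(277, 243) 0.116 [ 0.5721 -0.0979  0.116 ] 0.0681 -61.6
(277, 243) 0.156 [ 0.5866 -0.0887  0.156 ] 0.0691 -47.2
(278, 262) 0.116 [ 0.5621 -0.105   0.116 ] 0.0707 -71.5
(278, 262) 0.156 [ 0.5787 -0.0944  0.156 ] 0.0686 -55.3
[[0.21  0.207 0.211 0.21  0.209]
 [0.202 0.199 0.201 0.203 0.207]
 [0.196 0.194 0.195 0.197 0.201]
 [0.19  0.189 0.19  0.19  0.194]
 [0.185 0.184 0.184 0.184 0.187]
 [0.18  0.177 0.178 0.178 0.183]
 [0.176 0.177 0.177 0.177 0.178]
 [0.151 0.152 0.152 0.151 0.151]
 [0.147 0.147 0.147 0.147 0.147]
 [0.143 0.143 0.143 0.143 0.143]
 [0.14  0.14  0.14  0.14  0.139]
 [0.135 0.136 0.136 0.136 0.136]
 [0.133 0.132 0.133 0.133 0.132]]
[[156 208 184  47  57  92  71  91 176 229]
 [229 230 207  62  51  92  69 110 224 231]
 [232 233 212  68  67  89  61  86 217 234]
 [234 234 222  82  45  46  30  54 160 212]
 [231 229 223 107  23  23  24  35 101 141]
 [232 231 229 156  33  21  21  51 120 132]
 [234 233 232 221 129  78  67  95 130 132]
 [227 232 229 229 226 212 201 167 135 130]
 [180 230 231 233 236 233 229 206 143 131]]
[[0.    1.101 1.096 1.1   1.104 1.119 1.113 1.126 1.222]
 [1.09  1.108 1.101 1.1   1.109 1.12  1.122 1.135 1.214]
 [1.097 1.139 1.118 1.122 1.116 1.123 1.128 1.144 1.216]
 [1.212 1.213 1.123 1.135 1.127 1.131 1.135 1.215 1.21 ]
 [1.207 1.206 1.171 1.131 1.132 1.138 1.142 1.21  1.208]
 [1.202 1.204 1.169 1.166 1.142 1.162 1.169 1.204 1.206]
 [1.2   1.203 1.175 1.167 1.169 1.166 1.175 1.192 1.204]
 [1.198 1.201 1.185 1.181 1.173 1.18  1.184 1.201 1.201]
 [1.199 1.196 1.195 1.19  1.186 1.182 1.194 1.197 1.197]
 [1.191 1.195 1.192 1.194 1.196 1.197 1.197 1.192 1.196]
 [1.19  1.192 1.188 1.194 1.192 1.192 1.194 1.188 1.194]]
```

```bash
python3 -c "
from h import *
s=sense();print(s['tool_pos'])
p,d=snapshot('scene');c=camera_model('scene');R=np.array(c['R']);t=np.array(c['t'])
for v in range(190,222,3):
  for u in (250,253,256):
    z=d[v,u];X=np.array([(u-c['cx'])/c['fx']*z,(v-c['cy'])/c['fy']*z,z]);W=R.T@(X-t);print(v,u,W.round(3),p[v,u],end=' | ')
  print()
cv2.imwrite('pics/c.png',cv2.resize(p[150:250,200:330,::-1],None,fx=5,fy=5,interpolation=cv2.INTER_CUBIC))
"
```

```text
[ 0.57618337 -0.09601375  0.13767488]
190 250 [ 0.596 -0.091  0.275] [33 35 36] | 190 253 [ 0.583 -0.087  0.255] [35 36 37] | 190 256 [ 0.587 -0.08   0.264] [32 33 35] | 
193 250 [ 0.596 -0.092  0.263] [36 36 36] | 193 253 [ 0.572 -0.09   0.226] [36 36 38] | 193 256 [ 0.586 -0.081  0.249] [32 33 35] | 
196 250 [ 0.594 -0.093  0.248] [36 37 38] | 196 253 [ 0.577 -0.09   0.221] [34 35 37] | 196 256 [ 0.583 -0.082  0.231] [31 32 34] | 
199 250 [ 0.591 -0.094  0.23 ] [33 33 35] | 199 253 [ 0.578 -0.09   0.209] [38 38 39] | 199 256 [ 0.584 -0.082  0.22 ] [40 41 42] | 
202 250 [ 0.591 -0.095  0.216] [45 45 46] | 202 253 [ 0.586 -0.089  0.209] [69 69 68] | 202 256 [ 0.582 -0.083  0.204] [80 81 79] | 
205 250 [ 0.584 -0.098  0.191] [59 59 60] | 205 253 [ 0.587 -0.09   0.198] [84 85 83] | 205 256 [ 0.581 -0.084  0.188] [92 93 91] | 
208 250 [ 0.586 -0.098  0.182] [58 60 59] | 208 253 [ 0.586 -0.091  0.182] [86 87 85] | 208 256 [ 0.584 -0.084  0.18 ] [103 103 100] | 
211 250 [ 0.579 -0.1    0.155] [42 42 44] | 211 253 [ 0.578 -0.093  0.154] [41 42 42] | 211 256 [ 0.573 -0.087  0.147] [55 55 53] | 
214 250 [ 0.577 -0.102  0.136] [23 23 24] | 214 253 [ 0.578 -0.094  0.14 ] [26 25 27] | 214 256 [ 0.577 -0.087  0.138] [42 43 42] | 
217 250 [ 0.576 -0.103  0.12 ] [132 131 129] | 217 253 [ 0.578 -0.095  0.124] [69 69 67] | 217 256 [ 0.576 -0.088  0.122] [95 94 92] | 
220 250 [ 0.584 -0.102  0.12 ] [235 234 231] | 220 253 [ 0.583 -0.095  0.119] [232 230 226] | 220 256 [ 0.581 -0.088  0.117] [206 204 198] |
```

View pics/c.png

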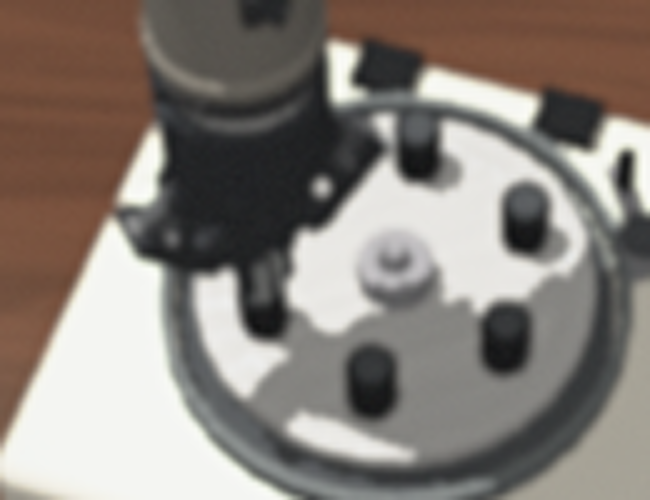

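The depth images settle it. The closed fingertips end about 41 mm above the reported TCP (wrist and scene views agree), so the fingers passed over the cups. I'll go back to the gap and descend 41 mm further.

Emit:
step_arm(travel=[[-0.08,-0.01,0],[-0.16,-0.03,0],[-0.24,-0.06,0],[-0.33,-0.1,0],[-0.407,-0.135,0]], dr=[[0,0,0.081],[0,0,0.162],[0,0,0.243],[0,0,0.325],[0,0,0.406]], jaw=[-1,-1,-1,-1,-1])

```text
t: 5.4
tool_pos: [0.5343, -0.107, 0.1378]
tcp_rot: [-3.141, 0.0, -0.066]
force: [-0.2, -0.4, 0.4]
opening: -0.0003
grip_force: 0.0
```

Emit:
step_arm(travel=[[0,0,0],[0,0,0],[0,0,0.03],[0,0,0.06],[0,0,0.1]], dr=[[0,0,0],[0,0,0],[0,0,0],[0,0,0],[0,0,0]], jaw=[-1,-1,-1,-1,-1])

```text
t: 5.9
tool_pos: [0.5352, -0.1066, 0.1274]
tcp_rot: [3.142, -0.0, -0.059]
force: [-0.5, -0.5, -0.6]
opening: -0.0001
grip_force: 0.0
```

```bash
python3 -c "
from h import *
st();rem(at(-94,.068,.097),-4)"
```

```text
t 5.9 r 0.0688 th -93.75 yaw-90-th 0.36 z 0.1274 Ft -0.46 Fr 0.49 Fz -0.57
t 5.9 pos [ 0.5352 -0.1066  0.1274] rpy [ 1.80e+02 -1.00e-02 -3.39e+00] F [-0.5  -0.46 -0.57] open -0.0001
travel [-0.003 -0.008  0.304] dr [ 0.    -0.     0.007] j [-0.42  0.43  0.8   1.65 -0.33  1.2  -1.17]
```

Emit:
step_arm(travel=[[0,0,0.06],[0,0,0.12],[0,0,0.18],[0,0,0.24],[0,0,0.3]], dr=[[0,0,0],[0,0,0],[0,0,0],[0,0,0],[0,0,0]], jaw=[-1,-1,-1,-1,-1])

```text
t: 6.4
tool_pos: [0.5349, -0.1066, 0.0971]
tcp_rot: [3.142, 0.0, -0.06]
force: [-0.2, 0.4, 0.3]
opening: -0.0002
grip_force: 0.0
```

Emit:
step_arm(travel=[[0.02,0,0],[0.04,-0.001,0],[0.06,-0.003,0],[0.08,-0.005,0],[0.1,-0.008,0]], dr=[[0,0,-0.019],[0,0,-0.037],[0,0,-0.056],[0,0,-0.075],[0,0,-0.094]], jaw=[-1,-1,-1,-1,-1])

```text
t: 6.9
tool_pos: [0.5443, -0.1068, 0.0979]
tcp_rot: [3.142, 0.002, 0.09]
force: [-2.0, -1.0, 2.0]
opening: -0.0
grip_force: 1.6
```

Emit:
step_arm(travel=[[0.02,0,0],[0.04,-0.001,0],[0.06,-0.003,0],[0.08,-0.005,0],[0.1,-0.008,0]], dr=[[0,0,-0.019],[0,0,-0.037],[0,0,-0.056],[0,0,-0.075],[0,0,-0.094]], jaw=[-1,-1,-1,-1,-1])

```text
t: 7.4
tool_pos: [0.5547, -0.1046, 0.0977]
tcp_rot: [-3.141, 0.001, 0.238]
force: [-4.2, -0.2, 2.5]
opening: -0.0002
grip_force: 1.8
```

```bash
cat >> h.py <<'E'
def cups():
    p,d=snapshot('wrist')
    s=sense();c=camera_model('wrist');H=np.array(c['hand_eye']);R=Ro.from_euler('xyz',s['tcp_rot']).as_matrix()
    v,u=np.nonzero((d>0));z=d[v,u];X=np.stack([(u-c['cx'])/c['fx']*z,(v-c['cy'])/c['fy']*z,z])
    W=(R@(H[:3,:3]@X+H[:3,3:])).T+s['tool_pos'];D=W[:,:2]-C0;r=np.hypot(*D.T);th=np.degrees(np.arctan2(D[:,1],D[:,0]))
    fa=np.degrees(np.arctan2(*(s['tool_pos'][:2]-C0)[::-1]))
    m=(r>.05)&(r<.085)&(W[:,2]>.142)&(W[:,2]<.162)&(abs((th-fa+180)%360-180)>45)
    h=np.histogram(th[m],bins=72,range=(-180,180))[0]
    a=np.angle(np.mean(np.exp(6j*np.radians(th[m]))))/6
    k=(r<.016)&(W[:,2]<.147)&(W[:,2]>.128)
    print("cup phase mod60",np.degrees(a).round(1),"hub z",np.median(W[k,2]).round(4) if k.any() else None,"top z",np.median(W[m,2]).round(4))
E
python3 -c "
from h import *
st();cups()"
```

```text
t 7.4 r 0.0683 th -77.3 yaw-90-th 0.93 z 0.0977 Ft -4.14 Fr -0.74 Fz 2.45
cup phase mod60 2.4 hub z 0.1406 top z 0.1557
```

Emit:
step_arm(travel=[[0.03,-0.001,0],[0.063,-0.003,0],[0.1,-0.007,0],[0.137,-0.014,0],[0.176,-0.023,0]], dr=[[0,0,-0.028],[0,0,-0.059],[0,0,-0.094],[0,0,-0.129],[0,0,-0.167]], jaw=[-1,-1,-1,-1,-1])

```text
t: 7.95
tool_pos: [0.5712, -0.0985, 0.0975]
tcp_rot: [-3.141, 0.001, 0.5]
force: [-3.9, -0.5, 3.6]
opening: -0.0
grip_force: 1.8
```

Emit:
step_arm(travel=[[0.036,-0.001,0],[0.071,-0.004,0],[0.106,-0.008,0],[0.141,-0.015,0],[0.176,-0.023,0]], dr=[[0,0,-0.033],[0,0,-0.067],[0,0,-0.1],[0,0,-0.133],[0,0,-0.167]], jaw=[-1,-1,-1,-1,-1])

```text
t: 8.45
tool_pos: [0.5853, -0.0885, 0.0974]
tcp_rot: [-3.141, 0.001, 0.762]
force: [-4.5, -0.7, 1.4]
opening: -0.0001
grip_force: 1.8
```

```bash
python3 -c "
from h import *
st();cups()"
```

```text
t 8.45 r 0.068 th -47.87 yaw-90-th 1.54 z 0.0974 Ft -3.76 Fr -2.52 Fz 1.37
cup phase mod60 -27.6 hub z 0.1407 top z 0.1557
```

Emit:
step_arm(travel=[[0.036,-0.001,0],[0.071,-0.004,0],[0.106,-0.008,0],[0.141,-0.015,0],[0.176,-0.023,0]], dr=[[0,0,-0.033],[0,0,-0.067],[0,0,-0.1],[0,0,-0.133],[0,0,-0.167]], jaw=[-1,-1,-1,-1,-1])

```text
t: 9.0
tool_pos: [0.5965, -0.0752, 0.0973]
tcp_rot: [-3.141, 0.002, 1.023]
force: [-4.0, -1.4, 1.3]
opening: -0.0
grip_force: 1.7
```

Emit:
step_arm(travel=[[0.036,-0.001,0],[0.071,-0.004,0],[0.106,-0.008,0],[0.141,-0.015,0],[0.176,-0.023,0]], dr=[[0,0,-0.033],[0,0,-0.067],[0,0,-0.1],[0,0,-0.133],[0,0,-0.167]], jaw=[-1,-1,-1,-1,-1])

```text
t: 9.5
tool_pos: [0.6039, -0.0596, 0.0974]
tcp_rot: [3.142, 0.002, 1.285]
force: [-3.7, -3.9, 1.1]
opening: -0.0001
grip_force: 1.7
```

```bash
python3 -c "
from h import *
st();cups()"
```

```text
t 9.5 r 0.0678 th -18.6 yaw-90-th 2.22 z 0.0974 Ft -4.89 Fr -2.24 Fz 1.08
cup phase mod60 1.9 hub z 0.1407 top z 0.1557
```

Emit:
step_arm(travel=[[0.036,-0.001,0],[0.071,-0.004,0],[0.106,-0.008,0],[0.141,-0.015,0],[0.176,-0.023,0]], dr=[[0,0,-0.03],[0,0,-0.06],[0,0,-0.092],[0,0,-0.125],[0,0,-0.158]], jaw=[-1,-1,-1,-1,-1])

```text
t: 10.05
tool_pos: [0.6072, -0.0422, 0.0974]
tcp_rot: [3.141, 0.002, 1.532]
force: [-1.8, -3.5, 0.2]
opening: -0.0004
grip_force: 1.5
```

Emit:
step_arm(travel=[[0.036,-0.001,0],[0.071,-0.004,0],[0.106,-0.008,0],[0.141,-0.015,0],[0.176,-0.023,0]], dr=[[0,0,-0.03],[0,0,-0.06],[0,0,-0.092],[0,0,-0.125],[0,0,-0.158]], jaw=[-1,-1,-1,-1,-1])

```text
t: 10.55
tool_pos: [0.6058, -0.0247, 0.0974]
tcp_rot: [3.141, 0.003, 1.78]
force: [-1.2, -3.1, -0.9]
opening: -0.0
grip_force: 1.4
```

Emit:
step_arm(travel=[[0.036,-0.001,0],[0.071,-0.004,0],[0.106,-0.008,0],[0.141,-0.015,0],[0.176,-0.023,0]], dr=[[0,0,-0.033],[0,0,-0.067],[0,0,-0.1],[0,0,-0.133],[0,0,-0.167]], jaw=[-1,-1,-1,-1,-1])

```text
t: 11.05
tool_pos: [0.6005, -0.0079, 0.0975]
tcp_rot: [3.14, 0.003, 2.043]
force: [0.2, -3.6, -0.9]
opening: -0.0001
grip_force: 1.3
```

```bash
python3 -c "
from h import *
st();cups()"
```

```text
t 11.05 r 0.0679 th 26.36 yaw-90-th 0.67 z 0.0975 Ft -3.35 Fr -1.46 Fz -0.91
cup phase mod60 -13.9 hub z 0.1407 top z 0.1558
```

Emit:
step_arm(travel=[[0.036,-0.001,0],[0.071,-0.004,0],[0.106,-0.008,0],[0.13,-0.013,0],[0.15,-0.017,0]], dr=[[0,0,-0.033],[0,0,-0.067],[0,0,-0.1],[0,0,-0.123],[0,0,-0.142]], jaw=[-1,-1,-1,-1,-1])

```text
t: 11.6
tool_pos: [0.592, 0.0063, 0.0977]
tcp_rot: [3.14, 0.001, 2.267]
force: [0.6, -2.2, -1.6]
opening: -0.0
grip_force: 1.1
```

Emit:
step_arm(travel=[[0.008,0,0],[0.016,0,0],[0.024,-0.001,0],[0.032,-0.001,0],[0.04,-0.002,0]], dr=[[0,0,-0.007],[0,0,-0.015],[0,0,-0.022],[0,0,-0.03],[0,0,-0.037]], jaw=[-1,-1,-1,-1,-1])

```text
t: 12.1
tool_pos: [0.5885, 0.0097, 0.0977]
tcp_rot: [3.141, 0.0, 2.325]
force: [-0.1, -1.2, -1.1]
opening: -0.0
grip_force: 1.0
```

```bash
python3 -c "
from h import *
st();cups()"
```

```text
t 12.1 r 0.0682 th 44.33 yaw-90-th -1.1 z 0.0977 Ft -0.76 Fr -0.89 Fz -1.1
cup phase mod60 3.8 hub z 0.1406 top z 0.1557
```

Emit:
step_arm(travel=[[0.008,0,0],[0.016,0,0],[0.024,-0.001,0],[0.032,-0.001,0],[0.04,-0.002,0]], dr=[[0,0,-0.007],[0,0,-0.015],[0,0,-0.024],[0,0,-0.033],[0,0,-0.042]], jaw=[-1,-1,-1,-1,-1])

```text
t: 12.65
tool_pos: [0.5855, 0.0123, 0.0978]
tcp_rot: [3.141, 0.0, 2.392]
force: [1.0, -1.5, -0.7]
opening: 0.0001
grip_force: 1.0
```

Emit:
step_arm(travel=[[0.008,0,0],[0.016,0,0],[0.024,-0.001,0],[0.032,-0.001,0],[0.04,-0.002,0]], dr=[[0,0,-0.007],[0,0,-0.015],[0,0,-0.024],[0,0,-0.033],[0,0,-0.042]], jaw=[-1,-1,-1,-1,-1])

```text
t: 13.15
tool_pos: [0.5824, 0.0149, 0.0978]
tcp_rot: [3.141, 0.0, 2.458]
force: [1.6, -1.4, -0.6]
opening: 0.0002
grip_force: 1.0
```

```bash
python3 -c "
from h import *
st();cups()"
```

```text
t 13.15 r 0.068 th 51.08 yaw-90-th -0.27 z 0.0978 Ft -2.11 Fr -0.11 Fz -0.64
cup phase mod60 10.7 hub z 0.1406 top z 0.1557
```

Emit:
step_arm(travel=[[0.007,0,0],[0.014,0,0],[0.021,-0.001,0],[0.028,-0.001,0],[0.035,-0.001,0]], dr=[[0,0,-0.007],[0,0,-0.014],[0,0,-0.02],[0,0,-0.026],[0,0,-0.033]], jaw=[-1,-1,-1,-1,-1])

```text
t: 13.7
tool_pos: [0.5796, 0.0171, 0.0977]
tcp_rot: [3.141, 0.0, 2.509]
force: [2.2, -0.5, -0.1]
opening: -0.0003
grip_force: 1.0
```

Emit:
step_arm(travel=[[0.007,0,0],[0.014,0,0],[0.021,-0.001,0],[0.028,-0.001,0],[0.035,-0.001,0]], dr=[[0,0,-0.007],[0,0,-0.014],[0,0,-0.02],[0,0,-0.026],[0,0,-0.033]], jaw=[-1,-1,-1,-1,-1])

```text
t: 14.2
tool_pos: [0.5768, 0.019, 0.0978]
tcp_rot: [3.141, 0.0, 2.561]
force: [2.5, -0.8, -0.5]
opening: 0.0001
grip_force: 1.0
```

```bash
python3 -c "
from h import *
st();cups()"
```

```text
t 14.2 r 0.068 th 56.97 yaw-90-th -0.23 z 0.0978 Ft -2.51 Fr 0.65 Fz -0.55
cup phase mod60 16.7 hub z 0.1406 top z 0.1557
```

Emit:
step_arm(travel=[[0.007,0,0],[0.014,0,0],[0.021,-0.001,0],[0.028,-0.001,0],[0.035,-0.001,0]], dr=[[0,0,-0.007],[0,0,-0.014],[0,0,-0.02],[0,0,-0.026],[0,0,-0.033]], jaw=[-1,-1,-1,-1,-1])

```text
t: 14.75
tool_pos: [0.5738, 0.0208, 0.0977]
tcp_rot: [3.141, 0.0, 2.613]
force: [1.6, -1.1, -0.4]
opening: 0.0002
grip_force: 1.0
```

Emit:
step_arm(travel=[[0.007,0,0],[0.014,0,0],[0.021,-0.001,0],[0.028,-0.001,0],[0.035,-0.001,0]], dr=[[0,0,-0.007],[0,0,-0.014],[0,0,-0.02],[0,0,-0.026],[0,0,-0.033]], jaw=[-1,-1,-1,-1,-1])

```text
t: 15.25
tool_pos: [0.5704, 0.0225, 0.0976]
tcp_rot: [-3.141, -0.0, 2.665]
force: [1.4, 0.3, -0.5]
opening: -0.0002
grip_force: 0.7
```

```bash
python3 -c "
from h import *
st();cups()"
```

```text
t 15.25 r 0.0679 th 63.1 yaw-90-th -0.43 z 0.0976 Ft -1.14 Fr 0.9 Fz -0.53
cup phase mod60 23.1 hub z 0.1403 top z 0.1552
```

Emit:
step_arm(travel=[[0.006,0,0],[0.012,0,0],[0.018,-0.001,0],[0.024,-0.001,0],[0.03,-0.001,0]], dr=[[0,0,-0.006],[0,0,-0.012],[0,0,-0.018],[0,0,-0.024],[0,0,-0.03]], jaw=[-1,-1,-1,-1,-1])

```text
t: 15.8
tool_pos: [0.5683, 0.0236, 0.0979]
tcp_rot: [3.141, 0.001, 2.712]
force: [0.5, -0.7, 0.7]
opening: 0.0001
grip_force: 0.6
```

```bash
python3 -c "
from h import *
st();cups()"
```

```text
t 15.8 r 0.068 th 65.08 yaw-90-th 0.29 z 0.0979 Ft -0.7 Fr -0.39 Fz 0.69
cup phase mod60 24.8 hub z 0.1382 top z 0.1505
```

The cup tops dropped by about 5 mm, so it has probably seated. I'll back off and verify.

Emit:
step_arm(travel=[[-0.04,0,0],[-0.08,0,0],[-0.08,0,-0.2],[-0.08,0,-0.5],[-0.08,0,-0.8]], dr=[[0,0,0],[0,0,0],[0,0,0],[0,0,0],[0,0,0]], jaw=[-1,-1,-1,-1,-1])

```text
t: 16.35
tool_pos: [0.5748, 0.0201, 0.1779]
tcp_rot: [-3.141, -0.002, 2.711]
force: [0.7, 0.0, -0.2]
opening: 0.0003
grip_force: 0.0
```

Emit:
step_arm(travel=[[0,0,0],[0,0,0],[0,0,0]], dr=[[0,0,0],[0,0,0],[0,0,0]], jaw=[-1,-1,-1])

```text
t: 16.65
tool_pos: [0.5744, 0.0203, 0.1764]
tcp_rot: [-3.14, -0.002, 2.711]
force: [0.5, -0.5, -0.9]
opening: 0.0
grip_force: 0.0
```

```bash
python3 -c "
from h import *
st()
p,d=snapshot('wrist')
s=sense();c=camera_model('wrist');H=np.array(c['hand_eye']);R=Ro.from_euler('xyz',s['tcp_rot']).as_matrix()
v,u=np.nonzero((d>0));z=d[v,u];X=np.stack([(u-c['cx'])/c['fx']*z,(v-c['cy'])/c['fy']*z,z])
W=(R@(H[:3,:3]@X+H[:3,3:])).T+s['tool_pos'];D=W[:,:2]-C0;r=np.hypot(*D.T);th=np.degrees(np.arctan2(D[:,1],D[:,0]))
q=lambda m:(m.sum(),np.median(W[m,2]).round(4)) if m.any() else None
for a in range(-180,180,30):
  m=(abs((th-a+180)%360-180)<15)
  print(a,'disc',q(m&(r>.03)&(r<.05)&(W[:,2]<.13)),'cup',q(m&(r>.055)&(r<.08)&(W[:,2]>.14)&(W[:,2]<.165)))
print('hub',q((r<.017)&(r>.01)&(W[:,2]<.147)&(W[:,2]>.12)),'wall',q((r>.113)&(r<.117)&(W[:,2]>.1)&(W[:,2]<.12)))
cv2.imwrite('pics/d.png',p[:,:,::-1])
t,_=snapshot('top');cv2.imwrite('pics/e.png',cv2.resize(t[135:295,205:375,::-1],None,fx=3.7,fy=3.7,interpolation=cv2.INTER_CUBIC))"
```

```text
t 16.65 r 0.0678 th 59.26 yaw-90-th 6.06 z 0.1764 Ft -0.72 Fr -0.14 Fz -0.89
-180 disc (np.int64(1031), np.float64(0.1161)) cup (np.int64(311), np.float64(0.1474))
-150 disc (np.int64(975), np.float64(0.1165)) cup (np.int64(1552), np.float64(0.1506))
-120 disc (np.int64(918), np.float64(0.1173)) cup (np.int64(531), np.float64(0.1517))
-90 disc (np.int64(857), np.float64(0.1182)) cup (np.int64(1247), np.float64(0.1532))
-60 disc (np.int64(822), np.float64(0.119)) cup (np.int64(320), np.float64(0.1549))
-30 disc (np.int64(795), np.float64(0.1195)) cup (np.int64(1027), np.float64(0.1554))
0 disc (np.int64(816), np.float64(0.1195)) cup (np.int64(67), np.float64(0.1549))
30 disc (np.int64(851), np.float64(0.1191)) cup (np.int64(595), np.float64(0.1548))
60 disc (np.int64(900), np.float64(0.1183)) cup None
90 disc (np.int64(925), np.float64(0.1174)) cup (np.int64(1642), np.float64(0.1525))
120 disc (np.int64(1021), np.float64(0.1166)) cup None
150 disc (np.int64(1050), np.float64(0.1161)) cup (np.int64(1870), np.float64(0.1502))
hub (np.int64(1421), np.float64(0.1375)) wall (np.int64(7250), np.float64(0.1108))
```

View pics/d.png

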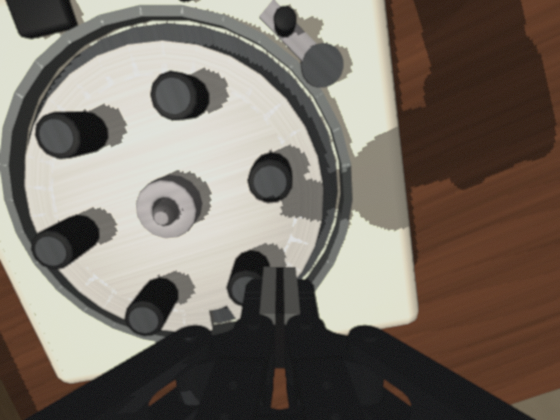

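The wrist view shows the rotor tilted: high at about −10° and low at about 170°, so it has only partly dropped. The notch is at (222,318), near the pointer. I'll go back and nudge further along the same direction.

Emit:
step_arm(travel=[[0,0,0.3],[0,0,0.55],[0,0,0.79],[0.03,0,0.79],[0.06,0,0.79]], dr=[[0,0,0],[0,0,0],[0,0,0],[0,0,0],[0,0,0]], jaw=[-1,-1,-1,-1,-1])

```text
t: 17.25
tool_pos: [0.569, 0.0229, 0.0981]
tcp_rot: [-3.141, -0.002, 2.711]
force: [0.1, 0.1, -0.5]
opening: 0.0002
grip_force: 0.0
```

Emit:
step_arm(travel=[[0.006,0,0],[0.012,0,0],[0.018,0,0],[0.024,0,0],[0.03,0,0]], dr=[[0,0,0],[0,0,0],[0,0,-0.005],[0,0,-0.01],[0,0,-0.01]], jaw=[-1,-1,-1,-1,-1])

```text
t: 17.75
tool_pos: [0.5682, 0.0239, 0.0995]
tcp_rot: [3.141, 0.003, 2.727]
force: [1.1, -1.0, 0.8]
opening: 0.0
grip_force: 0.9
```

```bash
cat >> h.py <<'E'
def plane():
    p,d=snapshot('wrist');s=sense();c=camera_model('wrist');H=np.array(c['hand_eye']);R=Ro.from_euler('xyz',s['tcp_rot']).as_matrix()
    v,u=np.nonzero((d>0));z=d[v,u];X=np.stack([(u-c['cx'])/c['fx']*z,(v-c['cy'])/c['fy']*z,z])
    W=(R@(H[:3,:3]@X+H[:3,3:])).T+s['tool_pos'];D=W[:,:2]-C0;r=np.hypot(*D.T)
    m=(r>.025)&(r<.05)&(W[:,2]<.13)&(W[:,2]>.105)
    A=np.c_[D[m],np.ones(m.sum())];k=np.linalg.lstsq(A,W[m,2],rcond=None)[0]
    print("disc z",k[2].round(4),"tilt",np.hypot(*k[:2]).round(4),"high side",np.degrees(np.arctan2(k[1],k[0])).round(0))
E
python3 -c "
from h import *
st();cups();plane()"
```

```text
t 17.75 r 0.0682 th 65.27 yaw-90-th 0.96 z 0.0995 Ft -1.41 Fr -0.41 Fz 0.75
cup phase mod60 25.0 hub z 0.138 top z 0.1503
disc z 0.1179 tilt 0.0429 high side -12.0
```

Emit:
step_arm(travel=[[0.006,0,0],[0.012,0,0],[0.018,0,0],[0.024,0,0],[0.03,0,0]], dr=[[0,0,-0.005],[0,0,-0.01],[0,0,-0.01],[0,0,-0.015],[0,0,-0.02]], jaw=[-1,-1,-1,-1,-1])

```text
t: 18.35
tool_pos: [0.5651, 0.0251, 0.0991]
tcp_rot: [3.141, 0.002, 2.759]
force: [4.3, -0.4, 1.6]
opening: -0.0001
grip_force: 2.1
```

```bash
python3 -c "
from h import *
st();cups();plane()"
```

```text
t 18.35 r 0.068 th 68.1 yaw-90-th -0.05 z 0.0991 Ft -4.08 Fr 1.24 Fz 1.6
cup phase mod60 27.1 hub z 0.1348 top z 0.1498
disc z 0.1147 tilt 0.0001 high side -163.0
```

Seated: disc top at 0.1147 m with zero tilt. Now I'll retract and go behind the latch post, using tool −x as the pushing face and starting at yaw 112°.

Emit:
step_arm(travel=[[-0.04,0,0],[-0.08,0,0],[-0.08,0,-0.2],[-0.08,0,-0.5],[-0.08,0,-0.8]], dr=[[0,0,0],[0,0,0],[0,0,0],[0,0,0],[0,0,0]], jaw=[-1,-1,-1,-1,-1])

```text
t: 18.95
tool_pos: [0.5696, 0.0227, 0.1778]
tcp_rot: [-3.14, -0.006, 2.758]
force: [-0.4, -0.1, -0.2]
opening: -0.0
grip_force: 0.0
```

```bash
python3 -c "
from h import *
cups();plane()
p,d=snapshot('wrist');s=sense();c=camera_model('wrist');H=np.array(c['hand_eye']);R=Ro.from_euler('xyz',s['tcp_rot']).as_matrix()
v,u=np.nonzero((d>0));z=d[v,u];X=np.stack([(u-c['cx'])/c['fx']*z,(v-c['cy'])/c['fy']*z,z])
W=(R@(H[:3,:3]@X+H[:3,3:])).T+s['tool_pos']
m=(W[:,2]>.117)&(W[:,2]<.16)&(W[:,0]>.44)&(W[:,0]<.54)&(W[:,1]>.05)&(W[:,1]<.12)
for a,b in((.117,.128),(.128,.14),(.14,.155)):
  k=m&(W[:,2]>a)&(W[:,2]<=b);print(a,k.sum(),W[k].mean(0).round(4),W[k].min(0).round(4),W[k].max(0).round(4))
rem([.463,.0985,.177],112)"
```

```text
cup phase mod60 25.7 hub z 0.1405 top z 0.1552
disc z 0.113 tilt 0.0001 high side -122.0
0.117 2299 [0.4889 0.0766 0.1228] [0.4559 0.0586 0.1172] [0.5104 0.0928 0.128 ]
0.128 51 [0.4749 0.0668 0.1338] [0.4707 0.0635 0.128 ] [0.4766 0.0728 0.1399]
0.14 492 [0.4711 0.0692 0.148 ] [0.4648 0.0636 0.1401] [0.4767 0.0754 0.1506]
t 19.1 pos [0.5723 0.0228 0.1802] rpy [1.7992e+02 8.0000e-02 1.5804e+02] F [-0.2  -0.7  -0.23] open -0.0003
travel [1.297 0.294 0.03 ] dr [0.001 0.    0.512] j [-0.16  0.36  0.12  1.48 -0.04  1.3   1.15]
```

Emit:
step_arm(travel=[[0.2,0.05,0],[0.4,0.1,0],[0.6,0.14,0],[0.8,0.18,0],[0.95,0.21,0]], dr=[[0,0,0.09],[0,0,0.18],[0,0,0.27],[0,0,0.36],[0,0,0.45]], jaw=[-1,-1,-1,-1,-1])

```text
t: 19.6
tool_pos: [0.4883, 0.0783, 0.1766]
tcp_rot: [-3.136, -0.003, 2.047]
force: [-0.5, -0.4, -1.5]
opening: 0.0001
grip_force: 0.0
```

Emit:
step_arm(travel=[[0,0,0],[0,0,0]], dr=[[0,0,0.06],[0,0,0.06]], jaw=[-1,-1])

```text
t: 19.8
tool_pos: [0.4894, 0.0778, 0.177]
tcp_rot: [-3.137, -0.001, 1.958]
force: [-0.6, -0.7, 0.2]
opening: 0.0
grip_force: 0.0
```

```bash
python3 -c "
from h import *
rem([.462,.0985,.094],112);plane()"
```

```text
t 19.8 pos [0.4894 0.0778 0.177 ] rpy [-1.7974e+02 -7.0000e-02  1.1221e+02] F [-0.56 -0.73  0.16] open 0.0
travel [ 0.294 -0.171  0.831] dr [-0.003 -0.001  0.002] j [-0.36  0.21  0.2   1.69 -0.04  1.25  0.24]
disc z 0.1178 tilt 0.0658 high side 108.0
```

Emit:
step_arm(travel=[[0.15,-0.09,0],[0.295,-0.17,0],[0.295,-0.17,0.1],[0.295,-0.17,0.3],[0.295,-0.17,0.5]], dr=[[0,0,0],[0,0,0],[0,0,0],[0,0,0],[0,0,0]], jaw=[-1,-1,-1,-1,-1])

```text
t: 20.35
tool_pos: [0.4651, 0.0973, 0.1273]
tcp_rot: [-3.141, 0.001, 1.957]
force: [0.1, 0.0, 0.4]
opening: 0.0001
grip_force: 0.0
```

```bash
python3 -c "
from h import *
rem([.462,.0985,.094],112)
p,d=snapshot('top');cv2.imwrite('pics/f.png',cv2.resize(p[135:295,205:375,::-1],None,fx=3.7,fy=3.7,interpolation=cv2.INTER_CUBIC))
p,d=snapshot('scene');c=camera_model('scene');R=np.array(c['R']);t=np.array(c['t'])
v,u=np.nonzero(d>0);z=d[v,u];X=np.stack([(u-c['cx'])/c['fx']*z,(v-c['cy'])/c['fy']*z,z]);W=(R.T@(X-t[:,None])).T
D=W[:,:2]-C0;r=np.hypot(*D.T);m=(r>.03)&(r<.05)&(W[:,2]<.135)&(W[:,2]>.1)&(p[v,u].min(1)>90)
k=np.linalg.lstsq(np.c_[D[m],np.ones(m.sum())],W[m,2],rcond=None)[0];print(k,m.sum())"
```

```text
t 20.35 pos [0.4651 0.0973 0.1273] rpy [-1.7999e+02  4.0000e-02  1.1215e+02] F [0.13 0.04 0.4 ] open 0.0001
travel [ 0.023 -0.024  0.333] dr [-0.     0.     0.002] j [-0.4   0.21  0.18  1.82 -0.04  1.11  0.18]
[0.00065726 0.00387611 0.11427596] 614
```

View pics/f.png

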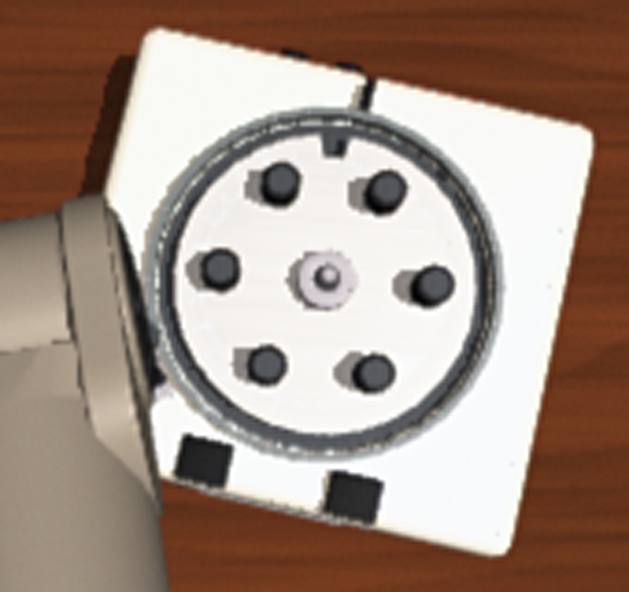

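The view shows the rotor flat (disc top 0.1143 m), with the notch at (336,145) about 10° from the pointer. Now the latch.

Emit:
step_arm(travel=[[0.02,-0.02,0.08],[0.02,-0.02,0.16],[0.02,-0.02,0.24],[0.02,-0.02,0.32],[0.02,-0.02,0.34]], dr=[[0,0,0],[0,0,0],[0,0,0],[0,0,0],[0,0,0]], jaw=[-1,-1,-1,-1,-1])

```text
t: 20.95
tool_pos: [0.4614, 0.0992, 0.0937]
tcp_rot: [-3.14, -0.0, 1.957]
force: [-1.2, 0.3, -0.1]
opening: 0.0
grip_force: 0.0
```

Emit:
step_arm(travel=[[-0.03,0,0],[-0.06,0,0],[-0.09,0,0],[-0.11,0,0],[-0.13,0,0]], dr=[[0,0,0],[0,0,0],[0,0,0],[0,0,0],[0,0,0]], jaw=[-1,-1,-1,-1,-1])

```text
t: 21.45
tool_pos: [0.4673, 0.0871, 0.095]
tcp_rot: [3.141, 0.0, 1.957]
force: [-0.7, -0.2, 0.8]
opening: -0.0001
grip_force: 0.0
```

```bash
cat >> h.py <<'E'
PV=np.array([.5025,.0822])
def lt():
    s=sense();y=s['tcp_rot'][2];a=y+np.pi/2;u=np.array([np.cos(a),np.sin(a)]);t=np.array([-u[1],u[0]]);q=s['tool_pos'][:2]-PV
    print("t",round(s['t'],2),"alpha_f",((np.degrees(a)+180)%360-180).round(1),"latch if touching",(np.degrees(a)+73).round(1)%360,"radial",(q@u).round(4),"tang",(q@t).round(4),"z",s['tool_pos'][2].round(4),"F rad,tan,z",(s['force'][:2]@u).round(2),(s['force'][:2]@t).round(2),s['force'][2].round(2))
E
python3 -c "
from h import *
lt()"
```

```text
t 21.45 alpha_f -157.9 latch if touching 275.1 radial 0.0308 tang -0.0178 z 0.095 F rad,tan,z 0.72 -0.11 0.79
```

Emit:
step_arm(travel=[[-0.019,-0.01,0],[-0.038,-0.018,0],[-0.058,-0.025,0],[-0.078,-0.031,0],[-0.098,-0.036,0]], dr=[[0,0,-0.038],[0,0,-0.076],[0,0,-0.114],[0,0,-0.151],[0,0,-0.189]], jaw=[-1,-1,-1,-1,-1])

```text
t: 21.95
tool_pos: [0.4669, 0.0777, 0.0949]
tcp_rot: [3.141, -0.001, 2.257]
force: [-0.0, 0.7, 1.7]
opening: -0.0
grip_force: 0.8
```

```bash
python3 -c "
from h import *
lt()"
```

```text
t 21.95 alpha_f -140.7 latch if touching 292.3 radial 0.0304 tang -0.0191 z 0.0949 F rad,tan,z -0.44 -0.6 1.74
```

Emit:
step_arm(travel=[[-0.02,-0.01,0],[-0.04,-0.018,0],[-0.06,-0.025,0],[-0.081,-0.031,0],[-0.103,-0.036,0]], dr=[[0,0,-0.038],[0,0,-0.076],[0,0,-0.114],[0,0,-0.151],[0,0,-0.189]], jaw=[-1,-1,-1,-1,-1])

```text
t: 22.45
tool_pos: [0.4705, 0.0673, 0.0948]
tcp_rot: [3.141, -0.001, 2.554]
force: [-0.7, 1.0, 1.3]
opening: 0.0001
grip_force: 0.8
```

Emit:
step_arm(travel=[[-0.02,-0.01,0],[-0.04,-0.018,0],[-0.06,-0.025,0],[-0.081,-0.031,0],[-0.103,-0.036,0]], dr=[[0,0,-0.038],[0,0,-0.076],[0,0,-0.114],[0,0,-0.151],[0,0,-0.189]], jaw=[-1,-1,-1,-1,-1])

```text
t: 22.95
tool_pos: [0.477, 0.0587, 0.0948]
tcp_rot: [3.141, -0.001, 2.851]
force: [-0.4, 0.9, 0.3]
opening: 0.0001
grip_force: 0.8
```

```bash
python3 -c "
from h import *
lt()"
```

```text
t 22.95 alpha_f -106.7 latch if touching 326.3 radial 0.0298 tang -0.0177 z 0.0948 F rad,tan,z -0.72 -0.65 0.3
```

Emit:
step_arm(travel=[[-0.019,-0.01,0],[-0.038,-0.018,0],[-0.058,-0.025,0],[-0.078,-0.031,0],[-0.098,-0.036,0]], dr=[[0,0,-0.038],[0,0,-0.076],[0,0,-0.114],[0,0,-0.151],[0,0,-0.189]], jaw=[-1,-1,-1,-1,-1])

```text
t: 23.45
tool_pos: [0.485, 0.0523, 0.0945]
tcp_rot: [3.141, -0.002, -3.136]
force: [-1.7, 0.6, 0.3]
opening: 0.0001
grip_force: 0.7
```

Emit:
step_arm(travel=[[-0.012,-0.006,0],[-0.024,-0.012,0],[-0.036,-0.017,0],[-0.048,-0.022,0],[-0.06,-0.026,0]], dr=[[0,0,-0.024],[0,0,-0.047],[0,0,-0.07],[0,0,-0.094],[0,0,-0.118]], jaw=[-1,-1,-1,-1,-1])

```text
t: 23.95
tool_pos: [0.4909, 0.0494, 0.0944]
tcp_rot: [3.141, -0.002, -2.951]
force: [-1.3, 0.6, 0.7]
opening: -0.0002
grip_force: 0.6
```

```bash
python3 -c "
from h import *
lt()"
```

```text
t 23.95 alpha_f -79.1 latch if touching 353.9 radial 0.03 tang -0.0176 z 0.0944 F rad,tan,z -0.83 -1.2 0.65
```

Six degrees left, so I'll creep on.

Emit:
step_arm(travel=[[-0.007,-0.004,0],[-0.014,-0.007,0],[-0.021,-0.01,0],[-0.028,-0.013,0],[-0.035,-0.016,0]], dr=[[0,0,-0.014],[0,0,-0.028],[0,0,-0.042],[0,0,-0.056],[0,0,-0.067]], jaw=[-1,-1,-1,-1,-1])

```text
t: 24.45
tool_pos: [0.4925, 0.048, 0.0943]
tcp_rot: [3.14, -0.006, -2.847]
force: [-7.7, -0.3, 5.8]
opening: 0.0001
grip_force: 4.0
```

```bash
python3 -c "
from h import *
lt()"
```

```text
t 24.45 alpha_f -73.1 latch if touching 359.9 radial 0.0298 tang -0.0195 z 0.0943 F rad,tan,z -1.92 -7.5 5.78
```

The latch has hit its end stop, with the force rising to 7.5 N. I'll back off and lift away.

Emit:
step_arm(travel=[[0.05,0,0],[0.1,0,0],[0.13,0,-0.1],[0.13,0,-0.45],[0.13,0,-0.9]], dr=[[0,0,0],[0,0,0],[0,0,0],[0,0,0],[0,0,0]], jaw=[-1,-1,-1,-1,-1])

```text
t: 24.95
tool_pos: [0.4819, 0.0439, 0.1848]
tcp_rot: [3.141, -0.003, -2.848]
force: [1.8, 0.4, -0.3]
opening: 0.0001
grip_force: 0.0
```

Emit:
step_arm(travel=[[0.3,0,-0.1],[0.6,0,-0.2],[0.9,0,-0.3],[0.9,0,-0.3],[0.9,0,-0.3]], dr=[[0,0,0],[0,0,0],[0,0,0],[0,0,0],[0,0,0]], jaw=[-1,-1,-1,-1,-1])

```text
t: 25.45
tool_pos: [0.3979, 0.0182, 0.216]
tcp_rot: [-3.141, 0.004, -2.849]
force: [-0.1, 0.0, 0.8]
opening: 0.0003
grip_force: 0.0
```

```bash
python3 -c "
from h import *
print(sense()['tool_pos'],sense()['force'])
for n in ('scene','top'):
  p,d=snapshot(n);c=camera_model(n);R=np.array(c['R']);t=np.array(c['t'])
  v,u=np.nonzero(d>0);z=d[v,u];X=np.stack([(u-c['cx'])/c['fx']*z,(v-c['cy'])/c['fy']*z,z]);W=(R.T@(X-t[:,None])).T
  D=W[:,:2]-C0;r=np.hypot(*D.T);m=(r>.03)&(r<.05)&(W[:,2]<.135)&(W[:,2]>.1)&(p[v,u].min(1)>90)
  print(n,np.linalg.lstsq(np.c_[D[m],np.ones(m.sum())],W[m,2],rcond=None)[0],m.sum())
  E=W[:,:2]-PV;q=np.hypot(*E.T);k=(q<.045)&(q>.015)&(W[:,2]>.135)&(W[:,2]<.156);e=np.median(W[k],0);print('post',e,k.sum(),'latch rad',(np.degrees(np.arctan2(e[1]-PV[1],e[0]-PV[0]))+163)*np.pi/180)
"
```

```text
[0.39789494 0.01822701 0.21601944] [-0.06980711  0.0386828   0.81002376]
scene [0.00319629 0.00022902 0.11417033] 621
post [0.51139873 0.05485316 0.1473013 ] 31 latch rad 1.5886861239362045
top [0.00324851 0.00378112 0.11473086] 853
post [0.50770401 0.05324279 0.15029527] 23 latch rad 1.451906025145791
```

```bash
python3 -c "
from h import *
print(close_job())"
```

```text
the job is handed in; nothing more can be done
None
```

The job is handed in at about 25 s: the rotor is down flat on its drive (disc top about 114 mm, notch about 10° from the pointer), the latch is at its end stop (it stopped firmly at 7.5 N), and the robot is clear; I viewed 11 pictures, one over the limit of 10.

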